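# Refit the speed knob of a tube roller mixer and hold it pressed

## Task

The black pointer knob of the tube roller mixer has come off and stands on the bench. Pick it up, turn it so that the flat in its bore matches the flat of the mixer's D-shaped spindle, push it fully home on the spindle, then press knob and spindle down together against the spring until they stop. Keep hold of the knob and finish while still pressing it fully down; do not shift the other things on the bench.

Things in the scene. Friction and masses are not known exactly. Their poses are not given: they have to be found in the camera images.
- knob: Loose black knob standing bore-down, about 60 g. Round skirt 44 mm wide (40 at its top), 20 mm high; on it a bar grip 14 mm wide (y), 36 long (x), 18 high: 38 mm in all. The bar's +x end runs out to a point 25 mm from the axis, with a white line on top towards it; the -x end is blunt. Grasp across the bar, fingertips just above the skirt. Origin: centre of the underside, z up.
- knob_bore (a point): On the knob's axis at the roof of the D-shaped blind bore in its underside, 16 mm above the underside; axes as the knob's. The bore is 15.8 mm in diameter with its flat on the +x (pointed) side, 4.4 mm from the axis. This point meets the spindle's top when the knob is fully home.
- spindle_top (a point): Centre of the top of the upright steel D-spindle: 14 mm in diameter, flat on its +x side 3.5 mm from the axis, top edge chamfered 1.5 mm. Free, its top is 32 mm above the deck, 122 mm above the bench. z up, x out of the flat. The 38 mm collar at its foot turns with it; its white line is on the flat's side. The knob fits when its x (point) has this x direction. Stiff to turn (0.35 N m).
- spindle (a joint): How far the spindle is pressed down, m: 0 free, 0.008 at its stop. Its spring pushes back with 6 N at the start and 12 N at the stop, and lifts it again when let go.
- mixer: White tube roller mixer, fixed, 260 mm (x) by 420 mm (y), origin at the centre of its underside. Control deck, 90 mm high, at its -y end (the robot's right); the spindle's axis is at x -50, y -150 mm; a rocker switch 7 mm high at x +75, y -150 mm. On the rest five grey rollers along y with two capped tubes on them, up to 95 mm high.
- sample_tube: Bystander: capped sample tube lying along its x, 102 mm long, 17 mm thick, origin at the middle of its underside.
- marker_pen: Bystander: marker pen lying along its x, 140 mm long, 12 mm thick, origin at the middle of its underside.
- specimen_jar: Bystander: standing clear jar with white lid, 54 mm wide, 65 mm high, origin centre of underside.
- mouse: Bystander: black computer mouse 62 x 105 x 32 mm, origin centre of underside.
- round_cap: Bystander: plain round black cap without a bar grip, 28 mm wide, 18 mm high, origin centre of underside.
There are look-alikes about, which are no part of the job. Leave any green or orange look-alike of the knob alone.

How it is judged:
By the outcome, as a careful person would: the job done as asked, in the order asked, and still so for the second after the job is handed in, while the arm keeps its last pose, push and grip.
It also fails if it takes over 42 s, if anything falls off the work surface, if the arm or the gripper's body presses on something with over 40 N, if the wrist force passes 120 N, or if a joint passes its speed limit or range.

## Robot

A 6-joint arm with a two-finger parallel gripper is mounted at the origin on the work surface. World frame = base frame: x ahead of the robot, y to its left, z up, the work surface at z = 0. Lengths are in mm, angles in rad, forces in N, time in s.
With the tool pointing down it reaches from about 425 to 1125 mm from the base axis. Payload 14.9 kg.
Tool frame: the origin (TCP) lies on the front face of the gripper's body, between the roots of the fingers; the fingertips stand 78 mm ahead of it and the grasp point (between the pads) lies 60 mm ahead of it; z points along the fingers, y is the line along which they close (so a half turn about z gives the same grasp; the last joint's range is limited). The gripper opens to 91 mm and grips with 3 to 60 N. Pads are 32 mm wide; open, the fingers measure 118 mm over their backs; the gripper's body (76 mm by 178 mm) begins 60 mm behind the grasp point.
Start: joints at [1.106, 0.379, 1.734, -0, 1.028, -0.033], TCP at [292.963, 635.76, 292.232] pointing down, gripper open.
Joint ranges: [-2.77, 2.77], [-0.74, 2.19], [0, 2.66], [-1.06, 4.2], [0.31, 2.87], [-3.08, 3.08]. Speed limits (rad/s): [1.89, 1.89, 2.39, 3.14, 3.14, 3.14].

## Interface

Orientations are given as a 3x3 rotation matrix whose columns are the frame's x, y, z axes.
In Python, from plant import * gives the robot as it stands.
- The arm moves only by the shell command python3 -m creep 'ROWS' [FORCE]. ROWS is JSON, a list of rows, each a list of 5 numbers: the shift along the tool's x, y, z in cm, then the turn about the tool's z in rad, then the finger opening in cm, from 0 to 9.12. In form: [[tx, ty, tz, yaw, grip], ...]. A call has 1 to 12 rows; each row shifts and turns the commanded pose from where the row before left it, along the tool's axes as they then stand; what a row does not reach is not made up. A row lasts 1/12 s, in which the tool goes at most 41.7 mm and 7.16 degrees, less where a joint would pass 70% of its speed; a pose out of reach is approached as far as the arm can. A call with a gripper value outside its range is refused whole. The fingers move at their own pace and stop on an object; FORCE is the grip in N (left out, the last holds). Time passes only in rows, so rows that do not move let the fingers close. It gives the time, the measured TCP pose, the force, the opening and the grip force at its end, in the units of the state.
- sense(): the state, without advancing time (a new reading comes with each control period).
- get_image(name): name is "side" or "top"; returns the picture (400x640x3 uint8, blue, green, red); there is no depth.
- get_calibration(name): a dict with "camera_matrix" (3x3 intrinsics, pixels), "dist_coeffs" ([k1, k2, p1, p2, k3] as OpenCV has them; the pictures are not rectified), "R" (3x3) and "t" (3): a world point X has camera coordinates R X + t. Camera axes: x right, y down, z forward; pixel columns grow to the right and rows downward; lengths in mm; the calibration is good to about 2 mm. A picture is of the moment at which its call begins. get_calibration takes no time and is no camera call.
- hand_in(): hands the job in; it is judged then, once.
The state is a dict: "clock": time; "joint_pos": joint angles; "qvel": joint speeds; "joint_torque": joint torques, N m; "tool_pos": TCP position; "tool_rot": TCP orientation; "force": force on the tool from outside, world axes, zero at the start; "moment": the same for the moment, N m; "grip_width": finger opening in mm; "gripper_force": force on a finger pad.
Only numpy, scipy, OpenCV 4.12 (cv2) and the standard library are available. Lean on these libraries where they do the work, as an engineer would, in place of code of your own. Each camera call takes 0.05 s, during which the arm holds its last target. There are 200 camera calls.

## Working session

There is one attempt and no reset: what is moved stays moved. The work goes in short steps, Python scripts to look and compute and a shell command to move; the robot and the scene stay as the last step left them, time stands still between calls to the robot, and variables do not carry over. Pictures are saved under pics/ and viewed, at most 10 in all, crops included, and the job is handed in when it is done.

```bash
mkdir -p pics
python3 - <<'E'
from plant import *
import cv2
for n in("top","side"):
    cv2.imwrite(f"pics/{n}0.png",get_image(n)); c=get_calibration(n); print(n,c)
s=sense(); print(s["clock"],s["tool_pos"],s["tool_rot"])
E
```

```text
top {'camera_matrix': array([[432.07098719,   0.        , 318.37814202],
       [  0.        , 432.07098719, 209.49785166],
       [  0.        ,   0.        ,   1.        ]]), 'dist_coeffs': array([-0.03048985,  0.        ,  0.        ,  0.        ,  0.        ]), 'R': array([[-0.04132324, -0.99912827, -0.00592356],
       [-0.9734808 ,  0.04159618, -0.22495531],
       [ 0.22500561, -0.00352941, -0.97435108]]), 't': array([ -56.74019946,  529.77803928, 1022.37970081])}
side {'camera_matrix': array([[502.62483516,   0.        , 327.69537665],
       [  0.        , 502.62483516, 198.10656077],
       [  0.        ,   0.        ,   1.        ]]), 'dist_coeffs': array([0.0014396, 0.       , 0.       , 0.       , 0.       ]), 'R': array([[ 0.93731389, -0.34804503,  0.01753071],
       [-0.235358  , -0.66933344, -0.70469806],
       [ 0.25700055,  0.65639729, -0.70929072]]), 't': array([-512.07711059,  125.73858247, 1110.2604103 ])}
0.1 [292.82961916 635.50478056 291.6623674 ] [[-9.08211701e-01  4.18510813e-01 -4.53453092e-04]
 [ 4.18511056e-01  9.08211284e-01 -8.71614895e-04]
 [ 4.70509566e-05 -9.81385979e-04 -9.99999517e-01]]
```

View pics/top0.png

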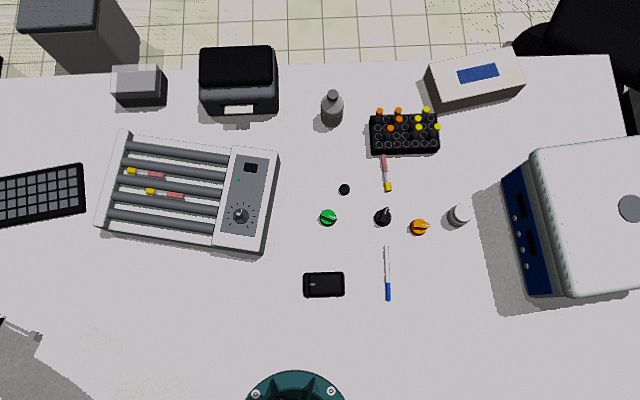

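View pics/side0.png

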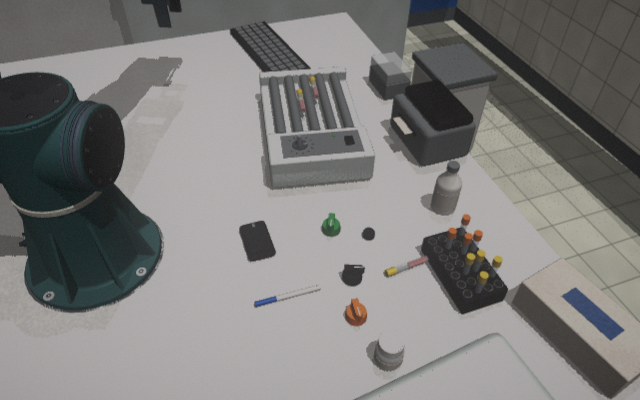

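The top view shows four candidates: black bar knob (382,217), green (328,217), orange (419,227) and plain round cap (344,189). Only (382,217) is black with a bar, and it appears at (353,273) in the side view. The spindle is at top (240,215), side (300,145). I'll confirm in one enlarged crop.

```bash
cat > h.py <<'E'
import numpy as np, cv2
from plant import *
C={n:get_calibration(n) for n in("top","side")}
def ray(n,p):
    c=C[n]; u=cv2.undistortPoints(np.array([[p]],float),c["camera_matrix"],c["dist_coeffs"])[0,0]
    d=c["R"].T@np.array([u[0],u[1],1]); return -c["R"].T@c["t"],d/np.linalg.norm(d)
def plane(n,p,z):
    o,d=ray(n,p); return o+d*(z-o[2])/d[2]
def two(p,q):
    a,d=ray("top",p); b,e=ray("side",q)
    s=np.linalg.lstsq(np.c_[d,-e],b-a,rcond=None)[0]
    x,y=a+d*s[0],b+e*s[1]; return (x+y)/2,np.linalg.norm(x-y)
def proj(n,X):
    c=C[n]; return cv2.projectPoints(np.array([X],float),cv2.Rodrigues(c["R"])[0],c["t"],c["camera_matrix"],c["dist_coeffs"])[0][0,0]
def crop(im,p,w,h,s):
    x,y=int(p[0]-w/2),int(p[1]-h/2); return cv2.resize(im[y:y+h,x:x+w],None,fx=s,fy=s,interpolation=cv2.INTER_CUBIC)
E
python3 - <<'E'
from h import *
t,s=cv2.imread("pics/top0.png"),cv2.imread("pics/side0.png")
P=[(t,(382,217)),(t,(240,215)),(s,(353,273)),(s,(300,145))]
c=[crop(i,p,40,30,10) for i,p in P]
cv2.imwrite("pics/c1.png",np.vstack([np.hstack(c[:2]),np.hstack(c[2:])]))
print(two((382,215),(353,268)),two((240,215),(300,145)))
for n,im,p in(("top",t,(382,217)),("side",s,(353,273))):
    g=cv2.cvtColor(im,cv2.COLOR_BGR2GRAY)
    m=(g<75).astype(np.uint8); k,l,st,ce=cv2.connectedComponentsWithStats(m); j=l[p[1],p[0]]; print(n,j,st[j],ce[j])
E
```

```text
(array([ 513.02177851, -242.18670414,   27.19914855]), np.float64(0.00727787573719796)) (array([513.84774174, 112.67340171,  88.16095034]), np.float64(2.0194939352784274))
top 104 [374 207  17  20 231] [382.17748918 217.48484848]
side 152 [342 265  22  21 357] [352.05882353 274.70028011]
```

View pics/c1.png

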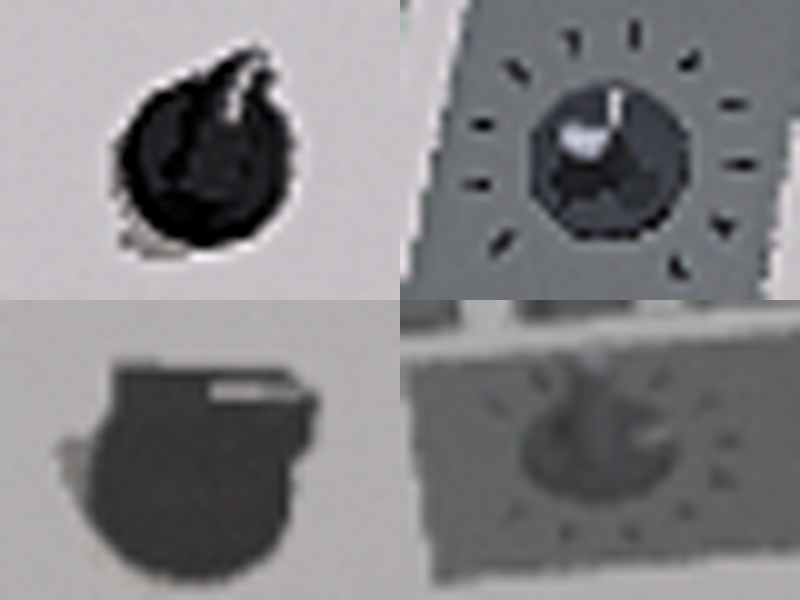

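The crop confirms the black knob: skirt centre about top (382,217), with the bar and white line towards the upper right. The spindle's collar line runs straight up in the top view, at about (241,209–213). Now measuring both.

Run:
```python
from h import *
t,s=cv2.imread("pics/top0.png"),cv2.imread("pics/side0.png")
O={"top":[(382,217),(240,215)],"side":[(353,273),(300,145)]}
def px(n,k,u): p=O[n][k]; return (p[0]-20+(u[0]+.5)/10-.5,p[1]-15+(u[1]+.5)/10-.5)
print("cam",[ray(n,(320,200))[0].round() for n in C])
def yaw(a,b): d=b-a; return np.degrees(np.arctan2(d[1],d[0])).round(1),np.hypot(*d[:2]).round(1)
print("knob skirt centre z10 top",plane("top",px("top",0,(205,160)),10), "side bottom edge z0",plane("side",px("side",0,(192,282)),0),"left/right",plane("side",px("side",0,(92,180)),10),plane("side",px("side",0,(290,180)),10))
for n,a,b in(("top",(232,118),(262,58)),("side",(210,91),(300,89))):
    A,B=[plane(n,px(n,0,u),38) for u in(a,b)]; print(n,"line",A,B,yaw(A,B))
A,B=[plane("side",px("side",0,u),38) for u in((113,66),(315,98))]; print("bar side ends",A,B,yaw(A,B))
cs=plane("top",px("top",1,(210,160)),96); print("collar top c",cs, "side c",plane("side",px("side",1,(200,155)),96))
for n,a,b in(("top",(214,128),(216,88)),("side",(220+20,140),(272,133))):
    A,B=[plane(n,px(n,1,u),96) for u in(a,b)]; print(n,"cline",A,B,yaw(A,B))
print("top bright z122",plane("top",px("top",1,(183,140)),122),"side",plane("side",px("side",1,(193,57)),122), two(px("top",1,(183,140)),px("side",1,(193,57))))
# black mask for skirt fit, whites
g=cv2.cvtColor(t,cv2.COLOR_BGR2GRAY); print(g[206:222,372:394]); 
g=cv2.cvtColor(t,cv2.COLOR_BGR2GRAY); print(g[205:226,230:252])
```

```text
cam [array([ 283.,  -75., 1115.]), array([ 224., -823.,  885.])]
knob skirt centre z10 top [ 509.84100638 -244.45170318   10.        ] side bottom edge z0 [ 501.91728344 -265.98103739    0.        ] left/right [ 488.61460383 -240.92315042   10.        ] [ 528.40087551 -255.1204384    10.        ]
top line [ 514.73751469 -247.86371152   38.        ] [ 530.10857484 -256.73630937   38.        ] (np.float64(-30.0), np.float64(17.7))
side line [ 511.81282163 -246.64286183   38.        ] [ 529.80882249 -252.50242575   38.        ] (np.float64(-18.0), np.float64(18.9))
bar side ends [ 495.06522864 -233.74718291   38.        ] [ 531.84939168 -255.71273432   38.        ] (np.float64(-30.8), np.float64(42.8))
collar top c [511.68708167 109.80930685  96.        ] side c [508.84800252 103.5556934   96.        ]
top cline [519.58081088 108.83160589  96.        ] [529.51684317 108.33536827  96.        ] (np.float64(-2.9), np.float64(9.9))
side cline [520.01895271 105.87259765  96.        ] [528.3829905  105.87613191  96.        ] (np.float64(0.0), np.float64(8.4))
top bright z122 [510.96229903 111
[... 2896 characters left out ...]
8  23  53  50  50  49  66  62
   62 120 114 115]
 [115 113 120  49  59  69  27  33  30  32  77  52  49  47  47  49  64  51
  124 118 116 116]
 [114 116 115 124  54  62  31  72  70  67  68  69  46  49  47  67  45  90
  120 116 115 114]
 [115 112 114 116 122  36  69  64  64  63  67  68  66  63  67  42  13 124
  119 118 116  85]
 [117 116 112 113 121 121  49  60  66  64  67  64  63  59  23  15 129 120
  115 114 114  46]
 [ 46  81 115 113 114 115 123  51  17  50  39  20  38  23 126 125 118 116
  112 114 117 119]
 [ 34 121 116 109 115 114 118 121 122 121 124 121 125 122 119 119 117 116
  116 115 115 118]
 [120 117 114 111 111 116 113 115 115 116 116 116 115 117 112 110 117  84
  122 116 112 113]]
```

```bash
python3 -m creep '[[-2.79,-1.99,0,0,9],[-2.79,-1.99,0,0,9],[-2.79,-1.99,0,0,9],[-2.79,-1.99,0,0,9],[-2.79,-1.99,0,0,9],[-2.79,-1.99,0,0,9],[-2.79,-1.99,0,0,9],[-2.79,-1.99,0,0,9],[-2.79,-1.99,0,0,9],[-2.79,-1.99,0,0,9],[-2.79,-1.99,0,0,9],[-2.79,-1.99,0,0,9]]' 20 && python3 -m creep '[[-2.79,-1.99,0,0,9],[-2.79,-1.99,0,0,9],[-2.79,-1.99,0,0,9],[-2.79,-1.99,0,0,9],[-2.79,-1.99,0,0,9],[-2.79,-1.99,0,0,9]]'
cat >> h.py <<'E'
def go(x,y,z,ax):
    "shift (cm) to TCP x,y,z and yaw (rad) to put tool x along world angle ax (mod pi)"
    s=sense(); R=s["tool_rot"]; d=R.T@(np.array([x,y,z])-s["tool_pos"])/10
    a=np.arctan2(R[1,0],R[0,0]); e=-((np.radians(ax)-a+np.pi/2)%np.pi-np.pi/2)
    print("clock",s["clock"],"tcp",s["tool_pos"].round(1),"ax",np.degrees(a).round(2),"shift cm",d.round(2),"yaw",e.round(3),"grip",s["grip_width"],s["gripper_force"],"F",np.round(s["force"],1),"q6",s["joint_pos"][5])
E
python3 - <<'E'
from h import *
go(510,-245,200,-23)
for a,b in(((384.8,213.3),(387,208)),((241,211.5),(241,208.))):
    z=38 if a[0]>300 else 96; d=plane("top",b,z)-plane("top",a,z); print(np.degrees(np.arctan2(d[1],d[0])))
E
```

```text
clock: 1.1
tool_pos: [497.5, 277.1, 292.1]
tool_rot: [[-0.908, 0.418, -0.0], [0.418, 0.908, -0.0], [0.0, -0.0, -1.0]]
force: [1.1, -1.0, 0.4]
grip_width: 89.7
gripper_force: 0.0
clock: 1.6
tool_pos: [599.6, 98.6, 292.1]
tool_rot: [[-0.908, 0.419, -0.0], [0.419, 0.908, -0.0], [0.0, -0.0, -1.0]]
force: [0.6, -0.1, 0.2]
grip_width: 90.0
gripper_force: 0.0
clock 1.6 tcp [599.6  98.6 292.1] ax 155.25 shift cm [ -6.25 -34.95   9.21] yaw -0.03 grip 89.95789052632438 0.0 F [ 0.6 -0.1  0.2] q6 -1.014319550087977
-26.13327654527493
-0.0569907253808419
```

```bash
python3 -m creep '[[-0.52,-2.91,0.77,0,9],[-0.52,-2.91,0.77,0,9],[-0.52,-2.91,0.77,0,9],[-0.52,-2.91,0.77,0,9],[-0.52,-2.91,0.77,0,9],[-0.52,-2.91,0.77,0,9],[-0.52,-2.91,0.77,0,9],[-0.52,-2.91,0.77,0,9],[-0.52,-2.91,0.77,0,9],[-0.52,-2.91,0.77,0,9],[-0.52,-2.91,0.77,0,9],[-0.52,-2.94,0.77,0,9]]'
python3 - <<'E'
from h import *
go(510,-245,101,-24.5)
E
```

```text
clock: 2.6
tool_pos: [508.9, -244.5, 199.3]
tool_rot: [[-0.908, 0.418, -0.0], [0.418, 0.908, 0.0], [0.0, 0.0, -1.0]]
force: [1.1, -1.5, 0.8]
grip_width: 89.9
gripper_force: 0.0
clock 2.6 tcp [ 508.9 -244.5  199.3] ax 155.26 shift cm [-0.13  0.01  9.83] yaw -0.004 grip 89.89334398787625 0.0 F [ 1.1 -1.5  0.8] q6 -1.628271035139972
```

```bash
python3 -m creep '[[-0.13,0,1,0,5],[0,0,1.6,0,5],[0,0,1.8,0,5],[0,0,1.8,0,5],[0,0,1.6,0,5],[0,0,1.2,0,5],[0,0,0.8,0,5],[0,0,0,0,5]]' && python3 -m creep '[[0,0,0,0,3],[0,0,0,0,2],[0,0,0,0,1],[0,0,0,0,0.5],[0,0,0,0,0.5],[0,0,0,0,0.5],[0,0,0,0,0.5],[0,0,0,0,0.5]]' 25
```

```text
clock: 3.27
tool_pos: [510.2, -243.3, 100.4]
tool_rot: [[-0.908, 0.418, -0.002], [0.418, 0.908, 0.001], [0.002, 0.0, -1.0]]
force: [-1.0, -0.2, 0.0]
grip_width: 50.2
gripper_force: 0.0
clock: 3.93
tool_pos: [510.9, -243.9, 102.2]
tool_rot: [[-0.908, 0.419, 0.0], [0.419, 0.908, -0.0], [-0.0, -0.0, -1.0]]
force: [-1.8, 1.1, 5.6]
grip_width: 14.0
gripper_force: 25.0
```

```bash
python3 -m creep '[[0,0,-0.5,0,0.5],[0,0,-1.5,0,0.5],[0,0,-2.5,0,0.5],[0,0,-3,0,0.5],[0,0,-3,0,0.5],[0,0,-2.5,0,0.5],[0,0,-1.2,0,0.5],[0,0,0,0,0.5]]' 30
python3 - <<'E'
from h import *
s=get_image("side"); t=get_image("top"); cv2.imwrite("pics/s2.png",s)
p=proj("side",sense()["tool_pos"]-[0,0,82]); q=proj("top",sense()["tool_pos"]-[0,0,82]); print(p,q)
cv2.imwrite("pics/c2.png",np.hstack([crop(s,p,80,100,5),crop(t,q,80,100,5)]))
go(512.5,111,245,0)
E
```

```text
clock: 4.6
tool_pos: [511.7, -244.3, 246.4]
tool_rot: [[-0.908, 0.418, 0.004], [0.418, 0.908, -0.002], [-0.004, -0.0, -1.0]]
force: [0.2, 0.1, -0.5]
grip_width: 14.2
gripper_force: 30.0
[355.73701026 226.77287935] [390.82002967 203.56968237]
clock 4.7 tcp [ 510.4 -243.6  243.1] ax 155.26 shift cm [14.66 32.29 -0.18] yaw -0.432 grip 14.03944166273592 29.99980866909027 F [-1.1  0.3 -1.1] q6 -1.6254881356116606
```

View pics/c2.png

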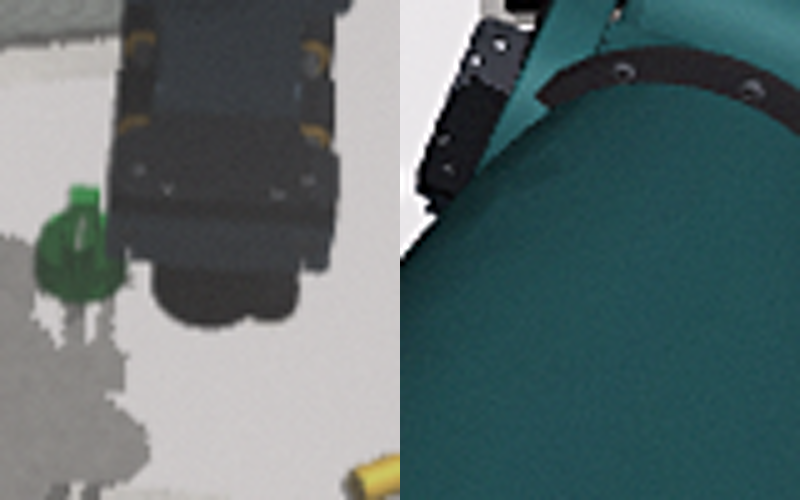

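```bash
python3 -m creep '[[0.6,1.4,-0.1,0,0.5],[1.2,2.6,-0.1,0,0.5],[1.4,3.1,0,0,0.5],[1.4,3.1,0,0,0.5],[1.4,3.1,0,0,0.5],[1.4,3.1,0,0,0.5],[1.4,3.1,0,0,0.5],[1.4,3.1,0,0,0.5],[1.4,3.1,0,0,0.5],[1.3,2.9,0,0,0.5],[1.1,2.4,0,0,0.5],[0.66,1.29,0,0,0.5]]' && python3 -m creep '[[0,0,0,-0.108,0.5],[0,0,0,-0.108,0.5],[0,0,0,-0.108,0.5],[0,0,0,-0.108,0.5],[0,0,0,0,0.5],[0,0,0,0,0.5],[0,0,0,0,0.5],[0,0,0,0,0.5]]'
python3 - <<'E'
from h import *
s=get_image("side"); t=get_image("top"); cv2.imwrite("pics/s3.png",s); cv2.imwrite("pics/t3.png",t)
X=sense()["tool_pos"]; p=proj("side",X-[0,0,102]); q=proj("top",X-[0,0,102]); print(p,q)
cv2.imwrite("pics/c3.png",np.hstack([crop(s,p,50,75,8),crop(t,q,80,120,5)]))
go(512.5,111,240,0)
E
```

```text
clock: 5.7
tool_pos: [511.4, 113.7, 244.1]
tool_rot: [[-0.909, 0.417, -0.003], [0.417, 0.909, -0.0], [0.002, -0.001, -1.0]]
force: [-0.4, -0.8, -1.7]
grip_width: 13.8
gripper_force: 30.0
clock: 6.37
tool_pos: [512.4, 110.9, 245.3]
tool_rot: [[-1.0, 0.002, -0.001], [0.002, 1.0, -0.0], [0.001, -0.0, -1.0]]
force: [-0.2, -0.3, -0.4]
grip_width: 13.9
gripper_force: 30.0
[299.66162804 127.52814417] [236.37619958 210.81852706]
clock 6.4667 tcp [512.6 110.8 245.6] ax 179.92 shift cm [0.01 0.02 0.56] yaw -0.001 grip 14.033514189918622 29.99990612268448 F [-0.7  0.5 -0.4] q6 -1.4009633248753754
```

View pics/c3.png

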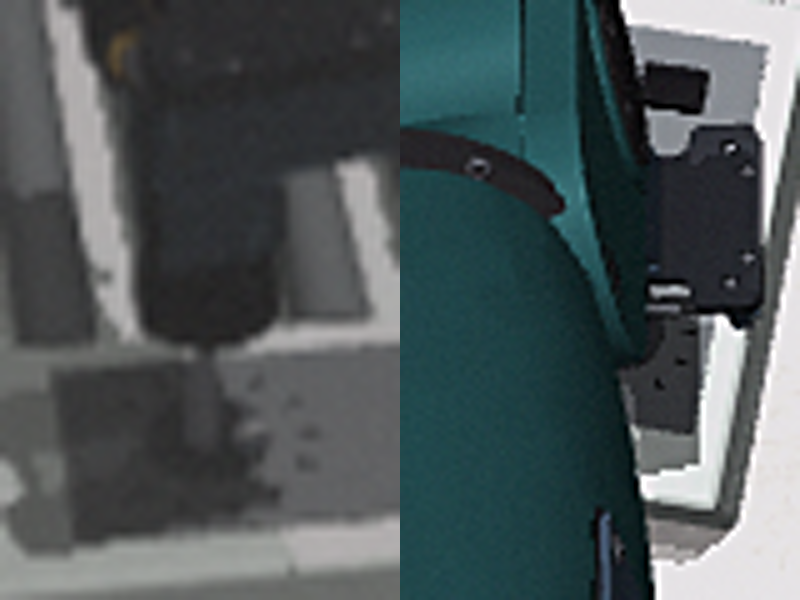

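Run:
```python
from h import *
a=cv2.cvtColor(cv2.imread("pics/side0.png"),cv2.COLOR_BGR2GRAY); b=cv2.cvtColor(cv2.imread("pics/s3.png"),cv2.COLOR_BGR2GRAY)
print("free cols 288..313"); print(a[132:152,288:314])
print("held cols 286.."); print(b[118:134,286:316])
S=(512.5,111)
print("D outline side",[proj("side",[S[0]+x,S[1]+y,122]).round(1).tolist() for x,y in((3.5,0),(-7,0),(0,7),(0,-7),(-5.5,0),(0,5.5),(0,-5.5))])
print("D outline top",[proj("top",[S[0]+x,S[1]+y,122]).round(1).tolist() for x,y in((3.5,0),(-7,0),(0,7),(0,-7),(-5.5,0),(0,5.5),(0,-5.5))])
th=np.linspace(0,6.283,73)
for z in(0,10): 
    q=np.array([proj("side",[512.5+22*np.cos(u),110.8+22*np.sin(u),143.5+z]) for u in th]); print(z,q.min(0),q.max(0))
for sx in(-6,6): print(proj("side",[S[0]+sx,S[1]-2,108]))
```

```text
free cols 288..313
[[171 174 159 159 135 128 130 136 143 147 152 165 173 172 171 170 171 172
  171 171 172 172 171 173 172 166]
 [170 171 172 170 170 174 171 170 168 171 166 161 159 163 162 158 158 158
  157 150 150 153 148 149 147 136]
 [171 166 164 160 158 159 158 152 152 153 141 138 130 133 136 122 120 122
  119 104 105 107 101  96  96  94]
 [148 138 134 123 120 122 121 103 104 108 121 124 112 101  97  96  98  98
   96  97  98  96  97  97  96  98]
 [ 97  97  97  99  98  93  98  97  86  87 102 112 105  95  96  99  99  98
   91  98  95 100  98  98  96  97]
 [ 97  98  99 100  98  78  85  95  89  74  78  87  88  86  96  95  98  86
   82  93  97  96  98  96  96  99]
 [ 98  99  98  98  97  82  74  93  86  69  70  74  76  89  95  97  94  79
   87  94  96  97  97  95 100  99]
 [ 92  93  98  98  97  98  89  91  83  69  69  73  78  83  88  95  93  97
   97  98  96  97  88  90  94  97]
 [ 93  83  91  98  97  98  95  80  73  65  69  76  79  74  73  78  82  90
   97  97  97  94  84  88  94  97]
 [ 99  92  88  97  99  90  80  70  61  63  70  77  77  72  72  70  70  77
   88  95  97  89  96  97 
[... 2844 characters left out ...]
 168 175 173 173 175]
 [ 99 104 109 143 134 133  94  78  65  46  38  38  39  40  37  36  39  40
   63 108 130 166 172 173 172 173 172 167 166 161]
 [112 107 107 108 107 110 109 106  96  83  77  87  65  45  47  75  80  89
  109 151 159 152 152 153 149 147 148 137 135 123]]
D outline side [[301.1, 134.3], [297.1, 135.2], [298.9, 132.9], [300.7, 136.3], [297.6, 135.1], [299.1, 133.3], [300.5, 135.9]]
D outline top [[238.0, 211.5], [238.0, 215.8], [235.1, 213.0], [241.0, 212.8], [238.0, 215.2], [235.7, 213.0], [240.4, 212.8]]
0 [290.49019072 122.09070551] [308.73994092 133.22666508]
10 [290.34410501 118.74878805] [308.70147621 129.86414236]
[297.8428329  140.11335939]
[302.48217382 139.11156069]
```

```bash
python3 -m creep '[[0,0,0.5,0,0.5],[0,0,0.7,0,0.5],[0,0,0.4,0,0.5],[0,0,0.2,0,0.5],[0,0,0,0,0.5],[0,0,0,0,0.5]]' 50 && for i in 1 2 3; do python3 -m creep '[[0,0,0.1,0,0.5],[0,0,0.1,0,0.5],[0,0,0.1,0,0.5],[0,0,0,0,0.5]]'; done
```

```text
clock: 6.97
tool_pos: [512.7, 110.8, 227.7]
tool_rot: [[-1.0, -0.0, -0.0], [-0.0, 1.0, -0.0], [0.0, -0.0, -1.0]]
force: [-0.2, -0.0, -0.1]
grip_width: 13.7
gripper_force: 50.0
clock: 7.3
tool_pos: [512.7, 110.8, 224.7]
tool_rot: [[-1.0, -0.0, -0.0], [-0.0, 1.0, -0.0], [0.0, -0.0, -1.0]]
force: [-0.4, 0.4, -0.5]
grip_width: 13.6
gripper_force: 50.0
clock: 7.63
tool_pos: [512.7, 110.8, 221.6]
tool_rot: [[-1.0, -0.0, -0.0], [-0.0, 1.0, -0.0], [0.0, -0.0, -1.0]]
force: [-0.5, -0.7, -1.0]
grip_width: 13.9
gripper_force: 50.0
clock: 7.97
tool_pos: [512.5, 110.8, 218.5]
tool_rot: [[-1.0, -0.0, -0.001], [-0.0, 1.0, -0.0], [0.001, -0.0, -1.0]]
force: [-2.0, 1.1, -0.6]
grip_width: 13.6
gripper_force: 50.0
```

```bash
for i in 1 2 3 4; do python3 -m creep '[[0,0,0.1,0,0.5],[0,0,0.1,0,0.5],[0,0,0.1,0,0.5],[0,0,0,0,0.5]]' | grep -E "tool_pos|force:"; done
```

```text
tool_pos: [512.5, 110.8, 215.6]
force: [-3.4, 1.5, -0.1]
gripper_force: 50.0
tool_pos: [512.5, 110.8, 212.6]
force: [-4.2, 1.8, 0.3]
gripper_force: 50.0
tool_pos: [512.5, 110.8, 209.6]
force: [-5.1, 2.2, 0.0]
gripper_force: 50.0
tool_pos: [512.6, 110.8, 206.8]
force: [-5.4, 2.4, 6.4]
gripper_force: 50.0
```

```bash
python3 -m creep '[[0.05,0.02,0,0,0.5],[0,0,0,0,0.5],[0,0,0.1,0,0.5],[0,0,0.1,0,0.5],[0,0,0,0,0.5]]' 60 | grep -E "tool_pos|force:"; for i in 1 2; do python3 -m creep '[[0,0,0.1,0,0.5],[0,0,0.1,0,0.5],[0,0,0,0,0.5]]' | grep -E "tool_pos|force:"; done
```

```text
tool_pos: [512.5, 111.0, 205.0]
force: [-4.7, 0.1, 8.0]
gripper_force: 60.0
tool_pos: [512.5, 111.0, 203.1]
force: [-5.5, 0.4, 8.3]
gripper_force: 60.0
tool_pos: [512.5, 111.0, 201.2]
force: [-6.9, 1.1, 9.3]
gripper_force: 60.0
```

```bash
for i in 1 2 3; do python3 -m creep '[[0,0,0.05,0,0.5],[0,0,0.05,0,0.5],[0,0,0,0,0.5]]' | grep -E "tool_pos|force:"; done
```

```text
tool_pos: [512.5, 111.0, 200.3]
force: [-6.7, 0.3, 10.5]
gripper_force: 60.0
tool_pos: [512.7, 111.0, 199.9]
force: [-9.8, -0.4, 20.9]
gripper_force: 60.0
tool_pos: [512.9, 111.1, 199.6]
force: [-14.7, -0.5, 32.0]
gripper_force: 60.0
```

```bash
python3 -m creep '[[0.08,0,0,0,0.5],[0,0,0,0,0.5],[0,0,0,0,0.5],[0,0,0,0,0.5]]'
python3 - <<'E'
from h import *
s=get_image("side"); X=sense()["tool_pos"]; p=proj("side",[X[0],X[1],98]); print(p)
th=np.linspace(0,6.283,73)
print("skirt bottom row predicted",max(proj("side",[512.5+22*np.cos(u),111+22*np.sin(u),98])[1] for u in th), "if knob 2 mm higher",max(proj("side",[512.5+22*np.cos(u),111+22*np.sin(u),100])[1] for u in th))
cv2.imwrite("pics/c4.png",crop(s,p,60,60,9))
print(cv2.cvtColor(s,cv2.COLOR_BGR2GRAY)[142:156,296:304])
go(512.5,111,200,0)
E
```

```text
clock: 11.3
tool_pos: [512.5, 111.1, 199.7]
tool_rot: [[-1.0, -0.0, 0.002], [-0.0, 1.0, 0.0], [-0.002, 0.0, -1.0]]
force: [-10.4, -1.5, 29.5]
grip_width: 13.6
gripper_force: 60.0
[300.00243265 142.29423164]
skirt bottom row predicted 147.9867132778802 if knob 2 mm higher 147.35212141705148
[[37 39 39 39 37 40 38 40]
 [41 41 36 38 40 37 41 36]
 [40 38 40 39 38 40 39 40]
 [39 41 42 43 40 39 39 40]
 [38 39 41 39 38 39 43 39]
 [43 42 36 39 42 40 39 38]
 [44 44 42 43 42 42 42 40]
 [51 50 48 47 47 47 49 55]
 [56 55 55 53 51 54 53 54]
 [56 54 56 56 57 57 53 54]
 [54 53 55 56 56 59 52 54]
 [50 50 56 56 56 57 50 52]
 [54 58 57 56 55 56 55 52]
 [56 54 59 55 56 56 56 57]]
clock 11.35 tcp [512.5 111.1 199.6] ax -179.98 shift cm [ 0.   -0.01 -0.04] yaw 0.0 grip 13.477728325649332 60.0111186504364 F [-10.6  -2.1  28.5] q6 -1.4018199704400869
```

View pics/c4.png

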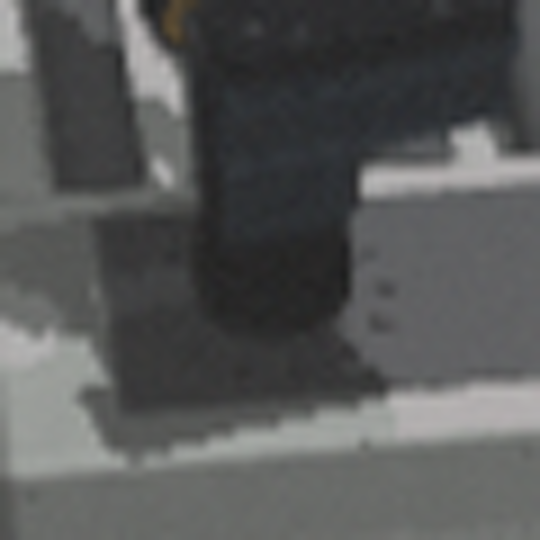

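The picture shows the skirt close to the deck, with its lower edge at about row 148. That is where a knob fully home and fully pressed should be, and the force rose sharply at TCP z ≈ 200 as expected at the stop.

```bash
python3 -c "
from plant import *
print(hand_in())"
```

```text
the job is handed in; nothing more can be done
None
```

The job is handed in at about 11 s: the black knob is on the spindle with its flats matched, pushed fully home, and still held pressed against the stop with about 29 N, and nothing else on the bench was knowingly touched.

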